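# Press a bush home with the bench hand press

### The job

Slide the eye of the lever arm whose bush still stands proud fully into the V of the hand press, then press the palm knob down: past the soft stop where the ram lands on the bush, on to the firm stop where the flange is fully home on the arm. Seat it there with a push of 15 to 20 N, no more, or the flange cracks; then let the ram come all the way back up and leave the arm lying in the V. Do not push the bush in by hand or disturb the finished arm or the tub.

Things in the scene. Friction and masses are not known exactly. Their poses are not given: they have to be found in the camera images.
- press: grey bench hand press screwed down, a C frame open to its front (-x). Origin on the bench under the vertical ram axis, z up. Base 170 x 104 x 12 mm (x -75 to 95); steel anvil 56 mm wide, x -70 to 28, flat top at z = 30. The head overhangs it from x = -22, underside at z = 94. The ram's nose hangs at z = 60 to 82: it is screwed out by an unknown amount, so the stroke to the bush varies.
- nest (a point): point on the anvil's top under the ram axis: the centre of the eye's underside when fully in the V. The V is two 10 mm high walls at +-45 degrees behind it (press +x) that the round end of the 36 mm eye meets; open to the front. An arm in it points its tail to press -x; push it in along press +x.
- knob_top (a point): centre of the top of the black palm knob (45 mm wide), z = 212 mm when up; moves with the ram. Takes 3 to 5 N on the way down (return spring), 10 to 12 N once the nose is on the bush and pushes it (soft stop, steady), then, flange home, yields only on a stiff cushion spring, 8 N per mm (firm stop). Seat with 15 to 20 N; more than 22 N cracks the flange.
- ram (a joint): stroke of the ram in m: 0 up, grows downward, at most 0.037; flange home at 0.013 to 0.035, depending on the nose
- lever: aluminium lever arm with the proud bush, 0.16 kg. Origin in the centre of the underside of its eye (36 mm diameter), z up; flat arm 24 mm wide, 14 mm thick, running to its own -x, round tail end at x = -140 mm. The bush in the eye has a flange 26 mm in diameter, 3 mm thick, whose underside stands 5 to 8 mm above the arm's top at the start.
- lever_grip (a point): where to grip the arm across its 24 mm width (its y): 90 mm from the eye's centre toward the tail, at mid thickness (7 mm above its underside); here the gripper stays clear of the press and its anvil
- bush (a joint): how far the bush has been pressed in from 8 mm proud, in m: 0 to 0.003 at the start, 0.008 with the flange home on the arm
- done_lever: an equal lever arm whose bush is already home (flange flat on the arm), same frame; leave it
- tub: round red tub of small hardware, 68 mm wide, 36 mm high, origin under its centre; leave it

How it is judged:
On the way, in this order (a step that is already met when the one before it is completed fails the run):
1. the arm's eye lies in the V under the ram, flat on the anvil, its bush still proud (horizontal distance between lever and nest below 0.003 m and z of lever in the frame of nest below 0.003 m and angle between lever's own z axis and vertical below 0.06 rad and value of joint bush below 0.005 m), for 0.2 s.
2. the ram has pressed the bush home (within 0.6 mm), with at least 14 N on the press (value of joint bush above 0.0074 m and value of joint ram above 0.011 m and horizontal distance between lever and nest below 0.004 m and contact force between any of the fingers, the arm and press above 14 N), for 0.02 s.
At the end, for the whole second after the job is handed in: the bush is home within 0.6 mm, the ram is back up within 2 mm, and the arm lies flat and at rest in the V, its eye within 5 mm of the nest point (value of joint bush above 0.0074 m and value of joint ram below 0.002 m and horizontal distance between lever and nest below 0.005 m and z of lever in the frame of nest below 0.003 m and angle between lever's own z axis and vertical below 0.06 rad and linear speed of lever below 0.02 m/s); the robot touches nothing.
It fails at once if the press is pushed with more than 22 N (the flange cracks) (contact force between any of the fingers, the arm and press above 22 N).
It fails at once if the finished arm or the tub is moved more than 2 cm (distance of any of done_lever, tub from where it was at the start of the episode above 0.02 m).
It also fails if it takes over 61 s, if anything falls off the work surface, if the arm or the gripper's body presses on something with over 40 N, if the wrist force passes 120 N, or if a joint passes its speed limit or range.

### The arm

A 6-joint arm with a two-finger parallel gripper is mounted at the origin on a cart in front of the work surface, level with it; the furniture and walls round the work are solid. World frame = base frame: x ahead of the robot, y to its left, z up, the work surface at z = 0. Lengths are in m, angles in rad, forces in N, time in s.
With the tool pointing down it reaches from about 0.275 to 0.975 m from the base axis. Payload 8.4 kg.
Tool frame: the origin (TCP) lies at the very end of the fingers, on their centre line; the grasp point (between the pads) lies 19 mm behind it (grip_depth is the distance from the TCP to the grasp point, in m); z points along the fingers, y is the line along which they close (so a half turn about z gives the same grasp; the last joint's range is limited). The gripper opens to 92 mm and grips with 3 to 60 N. Pads are 20 mm wide; open, the fingers measure 128 mm over their backs; the gripper's body (75 mm by 189 mm) begins 69 mm behind the grasp point.
Start: joints at [1.141, 0.353, 1.633, -0, 1.155, -0.002], TCP at [0.259, 0.569, 0.215] pointing down, gripper open.
Joint ranges: [-2.63, 2.63], [-0.92, 2.1], [0.06, 2.66], [-1.3, 4.44], [0, 2.69], [-3.02, 3.02]. Speed limits (rad/s): [2.22, 2.22, 2.79, 3.14, 3.14, 3.14].

### API

Orientations are given as a unit quaternion [w, x, y, z].
In Python, from plant import * gives the robot as it stands.
- The arm moves only by the tool send_rows, never from a script. Its argument "plan" is a list of rows, each an object with "jaw": the opening, from 0 (shut) to 1 (fully open); "slide": the shift along the world's x, y, z in cm, a list of three; "dr": the turn, a rotation vector about the world's x, y, z in degrees, a list of three. A call has 1 to 8 rows; each row is the pose to reach, as a shift and turn from the pose commanded when the call began; what a row does not reach only later rows make up. A row lasts 1/8 s, in which the tool goes at most 62.5 mm and 10.7 degrees, less where a joint would pass 70% of its speed; a pose out of reach is approached as far as the arm can. A call with a gripper value outside its range is refused whole. The fingers move at their own pace and stop on an object; "grip_force" is the grip in N (left out, the last holds). Time passes only in rows, so rows that repeat a pose let the fingers close. It gives the time, the measured TCP pose, the force, the opening and the grip force at its end, in the units of the state.
- get_obs(): the state, without advancing time (a new reading comes with each control period).
- get_image(name): name is "scene" or "top"; returns a dict with "frame" (420x560x3 uint8, blue, green, red), "fx", "fy", "cx", "cy" (pixels), "R" (3x3) and "t" (3): a world point X has camera coordinates R X + t. Camera axes: x right, y down, z forward; pixel columns grow to the right and rows downward; lengths in m; the calibration is good to about 2 mm. A picture is of the moment at which its call begins. There is no depth.
- finish_job(): hands the job in; it is judged then, once.
The state is a dict: "time_s": time; "joint_positions": joint angles; "qvel": joint speeds; "effort": joint torques, N m; "tool_pos": TCP position; "orientation": TCP orientation; "ft_force": force on the tool from outside, world axes, zero at the start; "torque": the same for the moment, N m; "finger_gap": finger opening in m; "grasp_force": force on a finger pad.
Only numpy, scipy, OpenCV 4.12 (cv2) and the standard library are available. Lean on these libraries where they do the work, as an engineer would, in place of code of your own. Each camera call takes 0.05 s, during which the arm holds its last target. There are 200 camera calls.

## Working session

There is one attempt and no reset: what is moved stays moved. The work goes in short steps, Python scripts to look and compute and a tool call to move; the robot and the scene stay as the last step left them, time stands still between calls to the robot, and variables do not carry over. Pictures are saved under pics/ and viewed, at most 10 in all, crops included, and the job is handed in when it is done.

Besides the shell and the picture viewer there is one more tool, called after "Call:" as a command line: name --argument value ..., lists and objects as JSON in quotes. send_rows: Moves the arm, as the interface text tells. Its arguments: {"type":"object","properties":{"plan":{"type":"array"},"grip_force":{"type":"number"}},"required":["plan"]}

```bash
mkdir -p pics
python3 - <<'E'
from plant import *
import cv2,numpy as np
for n in("scene","top"):
    d=get_image(n);cv2.imwrite(f"pics/{n}0.png",d["frame"])
    print(n,d["fx"],d["fy"],d["cx"],d["cy"],np.round(d["R"],4).tolist(),np.round(d["t"],4).tolist())
print(get_obs())
E
```

```text
scene 542.5139190779703 542.5139190779703 273.5784286981085 206.79418318826873 [[0.8562, -0.5167, 0.0007], [-0.3088, -0.5129, -0.801], [0.4142, 0.6856, -0.5987]] [-0.5324, 0.2371, 1.297]
top 423.30680581531453 423.30680581531453 279.13340446372814 204.43649343807957 [[-0.0047, -1.0, -0.0008], [-0.9898, 0.0047, -0.1421], [0.1421, 0.0001, -0.9898]] [-0.1045, 0.588, 1.1978]
{'time_s': 0.1, 'joint_positions': array([ 1.14062724e+00,  3.53547020e-01,  1.63404758e+00, -2.83613335e-06,
        1.15519502e+00, -2.38960269e-03]), 'qvel': array([ 0.00035295, -0.00137661, -0.00156923, -0.00167644,  0.00116411,
        0.0010989 ]), 'effort': array([ 7.24789770e-04, -5.94905555e+01, -3.34927976e+01,  7.00320303e-02,
        1.83331466e-02, -2.26930206e-05]), 'tool_pos': array([0.25909506, 0.56828636, 0.21396388]), 'orientation': array([-1.27165494e-04,  2.12262005e-01,  9.77212609e-01, -5.84816186e-04]), 'ft_force': array([-0.20784044,  0.52419317, -0.61908752]), 'torque': array([ 0.00648625, -0.07101357, -0.06338461]), 'grasp_force': 0.0, 'finger_gap': 0.09159387209510118}
```

View pics/scene0.png

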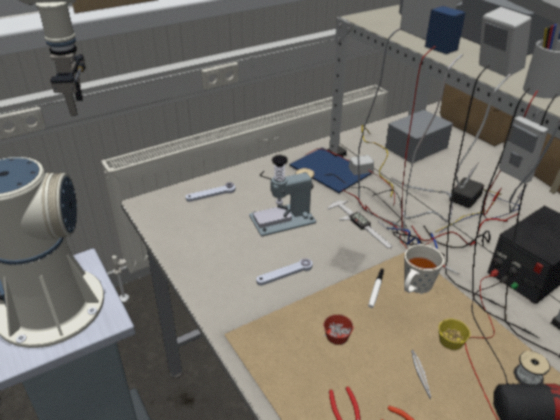

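View pics/top0.png

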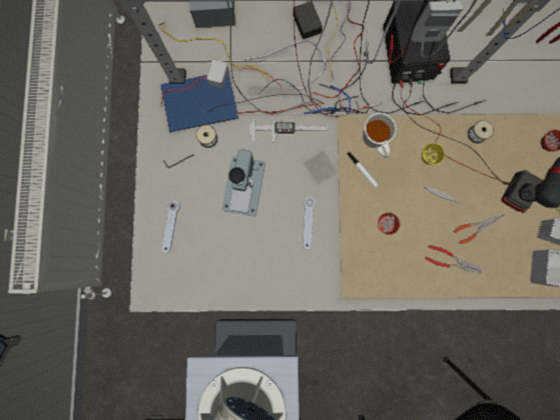

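Scene: the press is at about (283,200), with levers at (210,192) and (285,271). In the top view the press is at (243,182) and the levers at (171,226) and (308,223). Next I'll enlarge both views.

Run:
```python
import cv2,numpy as np
s=cv2.imread("pics/scene0.png");t=cv2.imread("pics/top0.png")
a=cv2.resize(s[145:295,175:325],(600,600),interpolation=cv2.INTER_CUBIC)
cv2.imwrite("pics/c1.png",a)
b=cv2.resize(t[140:260,155:320],(792,576),interpolation=cv2.INTER_CUBIC)
cv2.imwrite("pics/c2.png",b)
```

```text
(no output)
```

View pics/c1.png

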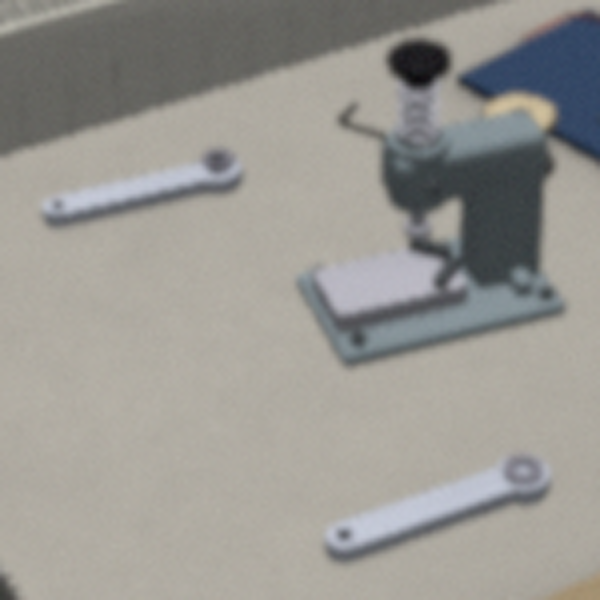

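View pics/c2.png

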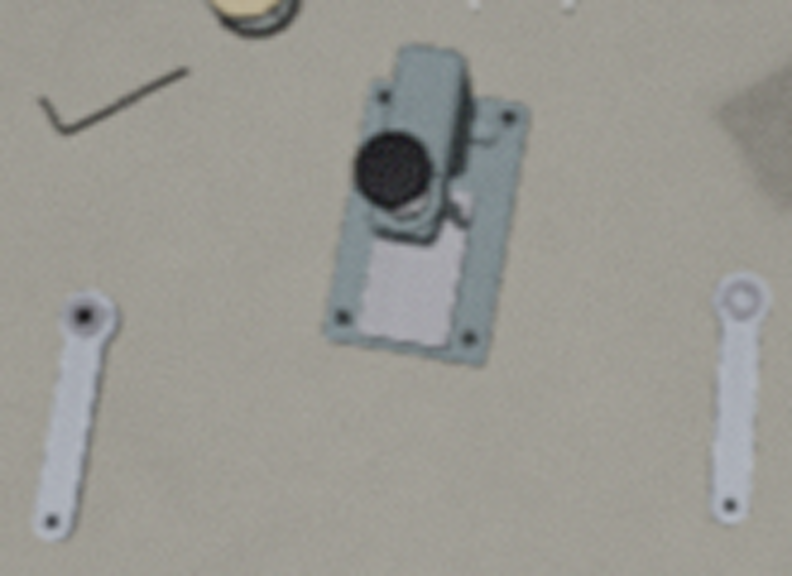

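The left lever's bush sits displaced from its eye and shows a dark hole, so that is likely the proud one. The right lever has a flat ring. I'll fit poses for both levers and the press.

```bash
cat > h.py <<'E'
import cv2,numpy as np
from plant import *
from scipy.optimize import minimize,least_squares
def proj(d,X):
    c=np.asarray(X,float)@np.array(d["R"]).T+np.array(d["t"])
    return np.c_[d["fx"]*c[:,0]/c[:,2]+d["cx"],d["fy"]*c[:,1]/c[:,2]+d["cy"]]
def tf(p,L):
    c,s=np.cos(p[2]),np.sin(p[2]);L=np.asarray(L,float);z=L[:,2]+(p[3] if len(p)>3 else 0)
    return np.c_[p[0]+c*L[:,0]-s*L[:,1],p[1]+s*L[:,0]+c*L[:,1],z]
a=np.linspace(0,2*np.pi,48)
def cyl(x,r,z0,z1): return np.array([[x+r*np.cos(t),r*np.sin(t),z] for z in(z0,z1) for t in a])
def render(d,p,h,shape,S=6):
    m=np.zeros((shape[0]*S,shape[1]*S),np.uint8)
    arm=np.r_[cyl(-.128,.012,0,.014),[[0,y,z] for y in(-.012,.012) for z in(0,.014)]]
    for part in(cyl(0,.018,0,.014),arm,cyl(0,.013,.014+h,.017+h)):
        q=(proj(d,tf(p,part))+.5)*S-d["o"]*S
        cv2.fillConvexPoly(m,cv2.convexHull(np.round(q).astype(np.int32)),255)
    return cv2.GaussianBlur(cv2.resize(m,shape[::-1],interpolation=cv2.INTER_AREA).astype(float)/255,(0,0),.7)
def fit_lever(ds,rois,p0,h):
    ims=[]
    for d,(x0,y0,x1,y1) in zip(ds,rois):
        f=d["frame"][y0:y1,x0:x1].astype(float); d["o"]=np.array([x0,y0])
        bg=np.median(f.reshape(-1,3),0); v=f-bg
        ims.append(np.clip((v[...,0])/np.percentile(v[...,0],97),0,1))  # blue excess
    cost=lambda p:sum(((render(d,p,h,m.shape)-m)**2).sum() for d,m in zip(ds,ims))
    s=np.array([[0,0,0],[.01,0,0],[0,.01,0],[0,0,.08]])+p0
    return minimize(cost,p0,method="Nelder-Mead",options=dict(initial_simplex=s,xatol=1e-5,fatol=1e-4))
def ray(d,uv,z):
    R,t=np.array(d["R"]),np.array(d["t"]);o=-R.T@t
    v=R.T@np.array([(uv[0]-d["cx"])/d["fx"],(uv[1]-d["cy"])/d["fy"],1]);return o+v*(z-o[2])/v[2]
E
cat > m.py <<'E'
from h import *
s,t=get_image("scene"),get_image("top")
C=lambda q:(np.array(q)+.5)/4.8-.5+[155,140]
D=lambda q:(np.array(q)+.5)/4-.5+[175,145]
for n,rt,rs,e,tl in(("L",(158,194,186,258),(178,175,245,207),(88,318),(52,522)),("R",(298,190,320,254),(250,253,322,290),(743,298),(730,505))):
    E,T=ray(t,C(e),.014)[:2],ray(t,C(tl),.014)[:2]
    p0=np.r_[E,np.arctan2(*(E-T)[::-1])]
    for h in(0,.0035,.0065):
        o=[fit_lever(ds,r,p0,h) for ds,r in(([t,s],[rt,rs]),([t],[rt]),([s],[rs]))]
        print(n,h,p0.round(4),[(q.x.round(4).tolist(),round(q.fun,2)) for q in o])
# press
L=[(-.075,.052,.012),(-.075,-.052,.012),(.095,-.052,.012),(-.07,.028,.03),(-.07,-.028,.03),(0,0,.212)]
tp=[C(q) for q in[(325,340),(486,365),(530,103),(357,334),(449,349),(393,169)]]
sp=[D(q) for q in[(298,283),(348,362),(565,304),(315,267),(343,323),(419,63)]]
def res(p,w=(1,1)): return np.r_[w[0]*(proj(t,tf(p,L))-tp).ravel(),w[1]*(proj(s,tf(p,L))-sp).ravel()]
for w in((1,1),(1,0),(0,1)):
    r=least_squares(res,[.6,-.02,0],args=(w,));print("press",w,r.x.round(4));
    if w==(1,1):print(r.fun.reshape(-1,2).round(1).tolist())
E
python3 m.py
```

```text
L 0 [ 0.5887  0.2108 -0.1429] [([0.5893, 0.2149, -0.1401], np.float64(313.66)), ([0.5903, 0.2138, -0.1452], np.float64(113.1)), ([0.5925, 0.2231, -0.1643], np.float64(182.91))]
L 0.0035 [ 0.5887  0.2108 -0.1429] [([0.5899, 0.2139, -0.1444], np.float64(318.5)), ([0.5903, 0.2138, -0.1452], np.float64(113.1)), ([0.5923, 0.2231, -0.1524], np.float64(187.51))]
L 0.0065 [ 0.5887  0.2108 -0.1429] [([0.5898, 0.2139, -0.1438], np.float64(324.99)), ([0.5903, 0.2138, -0.1452], np.float64(113.1)), ([0.5921, 0.2244, -0.1147], np.float64(191.76))]
R 0 [ 0.5994 -0.198  -0.0768] [([0.5993, -0.1965, -0.0746], np.float64(354.6)), ([0.5988, -0.1975, -0.0711], np.float64(65.01)), ([0.6018, -0.1906, -0.0693], np.float64(263.28))]
R 0.0035 [ 0.5994 -0.198  -0.0768] [([0.5983, -0.1965, -0.0744], np.float64(358.6)), ([0.5988, -0.1975, -0.0711], np.float64(65.01)), ([0.601, -0.1919, -0.0997], np.float64(267.7))]
R 0.0065 [ 0.5994 -0.198  -0.0768] [([0.5983, -0.1966, -0.0738], np.float64(365.34)), ([0.5988, -0.1975, -0.0711], np.float64(65.01)), ([0.6001, -0.191, -0.0951], np.float64(277.5))]
press (1, 1) [ 0.6397 -0.0008 -0.1568]
[[0.2, 0.2], [1.0, 0.2], [0.7, -0.0], [1.0, 0.3], [0.6, -0.0], [0.7, 0.0], [-0.9, -2.2], [-0.4, -0.7], [1.0, -0.6], [-0.8, 1.1], [-0.7, -1.5], [0.2, -2.7]]
press (1, 0) [ 0.6401  0.0012 -0.1592]
press (0, 1) [ 0.6379 -0.0051 -0.153 ]
```

Run:
```python
from h import *
s,t=get_image("scene"),get_image("top")
out=[]
for n,p in(("L",(.5903,.2138,-.1452)),("R",(.5988,-.1975,-.0711))):
    for d,k in((s,"scene"),(t,"top")):
        c=proj(d,tf(p,[(-.005,0,.014)]))[0]; x0,y0=np.round(c).astype(int)-12
        im=cv2.resize(d["frame"][y0:y0+25,x0:x0+25],(300,300),interpolation=cv2.INTER_CUBIC)
        g=im.copy()
        for P,col in((cyl(0,.018,.014,.014),(0,255,0)),(cyl(0,.013,.017,.017),(255,0,0)),(cyl(0,.013,.0235,.0235),(0,0,255))):
            q=(proj(d,tf(p,P))-[x0,y0]+.5)*12
            cv2.polylines(g,[q[:48].astype(np.int32)],True,col,1)
        out.append(np.vstack([im,g]) if 1 else 0)
cv2.imwrite("pics/eyes.png",cv2.resize(np.hstack(out),(800,400)))
```

```text
(no output)
```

View pics/eyes.png

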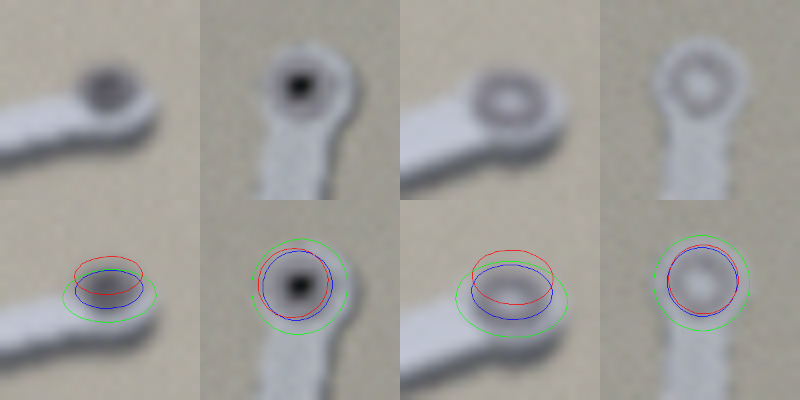

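The left lever is the proud one: its flange covers the rear rim of the eye. The right lever's flange lies flat. I'll move above the grip point of the left lever, about (0.501, 0.227).

Call:
send_rows --plan '[{"jaw":1,"slide":[3.5,-4.9,-1],"dr":[0,0,2]},{"jaw":1,"slide":[7,-9.8,-2],"dr":[0,0,5]},{"jaw":1,"slide":[10.4,-14.7,-4],"dr":[0,0,8]},{"jaw":1,"slide":[13.8,-19.5,-6],"dr":[0,0,11]},{"jaw":1,"slide":[17.2,-24.3,-8],"dr":[0,0,13]},{"jaw":0.8,"slide":[20.8,-29.2,-10],"dr":[0,0,15]},{"jaw":0.7,"slide":[24.2,-34.1,-11.4],"dr":[0,0,16.2]},{"jaw":0.6,"slide":[24.2,-34.1,-11.4],"dr":[0,0,16.2]}]'

```text
time_s: 1.3
tool_pos: [0.5026, 0.2242, 0.0995]
orientation: [-0.001, 0.075, 0.997, -0.001]
ft_force: [0.1, -0.7, -0.4]
finger_gap: 0.0639
grasp_force: 0.0
```

Run:
```python
from h import *
o=get_obs();print(o["tool_pos"],o["orientation"],o["ft_force"],o["finger_gap"])
s,t=get_image("scene"),get_image("top")
b=t["frame"][180:270,135:225];c=s["frame"][150:240,165:255]
cv2.imwrite("pics/g1.png",cv2.resize(np.hstack([b,c]),(800,400),interpolation=cv2.INTER_CUBIC))
```

```text
[0.50260473 0.22424632 0.0994975 ] [-5.27605642e-04  7.46485607e-02  9.97209584e-01 -5.99885944e-04] [ 0.11802307 -0.68608137 -0.3622784 ] 0.06394398532316269
```

View pics/g1.png

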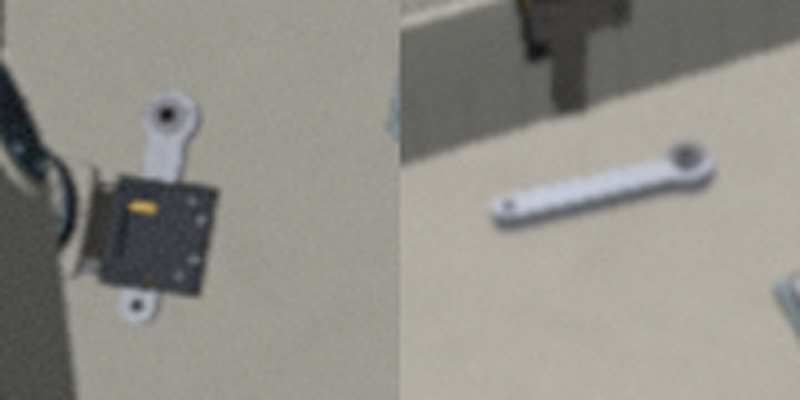

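The gripper straddles the arm at the right place, and the lever is clear in both views. I'll descend and grip.

Call:
send_rows --plan '[{"jaw":0.6,"slide":[0,0,-3]},{"jaw":0.6,"slide":[0,0,-6]},{"jaw":0.6,"slide":[0,0,-8]},{"jaw":0.6,"slide":[0,0,-9.2]},{"jaw":0.6,"slide":[0,0,-9.6]},{"jaw":0.6,"slide":[0,0,-9.6]}]'

```text
validation failed for argument at $.pl...
```

Call:
send_rows --plan '[{"jaw":0.4,"slide":[0,0,0]},{"jaw":0.2,"slide":[0,0,0]},{"jaw":0.1,"slide":[0,0,0]},{"jaw":0.1,"slide":[0,0,0]},{"jaw":0.1,"slide":[0,0,0]},{"jaw":0.1,"slide":[0,0,0]}]' --grip_force 25

```text
validation failed for argument at $.pl...
```

"dr" is required in each row.

Call:
send_rows --plan '[{"jaw":0.6,"slide":[0,0,-3],"dr":[0,0,0]},{"jaw":0.6,"slide":[0,0,-6],"dr":[0,0,0]},{"jaw":0.6,"slide":[0,0,-8],"dr":[0,0,0]},{"jaw":0.6,"slide":[0,0,-9.2],"dr":[0,0,0]},{"jaw":0.6,"slide":[0,0,-9.6],"dr":[0,0,0]},{"jaw":0.6,"slide":[0,0,-9.6],"dr":[0,0,0]}]'

```text
time_s: 2.15
tool_pos: [0.5014, 0.2282, 0.005]
orientation: [0.0, 0.072, 0.997, 0.0]
ft_force: [0.8, 0.3, -0.2]
finger_gap: 0.0551
grasp_force: 0.0
```

Call:
send_rows --plan '[{"jaw":0.4,"slide":[0,0,-0.1],"dr":[0,0,0]},{"jaw":0.25,"slide":[0,0,-0.2],"dr":[0,0,0]},{"jaw":0.1,"slide":[0,0,-0.2],"dr":[0,0,0]},{"jaw":0.1,"slide":[0,0,-0.2],"dr":[0,0,0]},{"jaw":0.1,"slide":[0,0,-0.2],"dr":[0,0,0]},{"jaw":0.1,"slide":[0,0,-0.2],"dr":[0,0,0]}]' --grip_force 25

```text
time_s: 2.9
tool_pos: [0.5013, 0.2274, 0.0028]
orientation: [-0.0, 0.072, 0.997, -0.0]
ft_force: [-2.0, -2.4, 5.4]
finger_gap: 0.0243
grasp_force: 24.8
```

Gripped: 24.3 mm gap at 25 N. Next I'll lift and carry the lever to just in front of the press.

Call:
send_rows --plan '[{"jaw":0.1,"slide":[0,0,2],"dr":[0,0,0]},{"jaw":0.1,"slide":[-1,-1,5],"dr":[0,0,0]},{"jaw":0.1,"slide":[-2,-5,6],"dr":[0,0,-0.4]},{"jaw":0.1,"slide":[-2,-10,6],"dr":[0,0,-0.8]},{"jaw":0.1,"slide":[-2,-15,6],"dr":[0,0,-0.8]},{"jaw":0.1,"slide":[-2,-18.5,6],"dr":[0,0,-0.8]},{"jaw":0.1,"slide":[-2,-20.1,6],"dr":[0,0,-0.8]},{"jaw":0.1,"slide":[-2,-20.1,6],"dr":[0,0,-0.8]}]'

```text
time_s: 3.9
tool_pos: [0.4814, 0.0264, 0.0625]
orientation: [-0.0, 0.08, 0.997, 0.0]
ft_force: [-0.1, 0.2, -0.7]
finger_gap: 0.0239
grasp_force: 24.8
```

Run:
```python
from h import *
o=get_obs();print(o["tool_pos"],o["orientation"],o["ft_force"],o["finger_gap"])
s,t=get_image("scene"),get_image("top")
b=t["frame"][140:240,195:295].copy();c=s["frame"][145:245,225:325]
cv2.imwrite("pics/g2.png",cv2.resize(np.hstack([b,c]),(800,400),interpolation=cv2.INTER_CUBIC))
```

```text
[0.48138402 0.02640802 0.06247551] [-7.78871916e-06  8.02791087e-02  9.96772415e-01  1.35075962e-04] [-0.05474148  0.17223695 -0.66331085] 0.023902200623030282
```

View pics/g2.png

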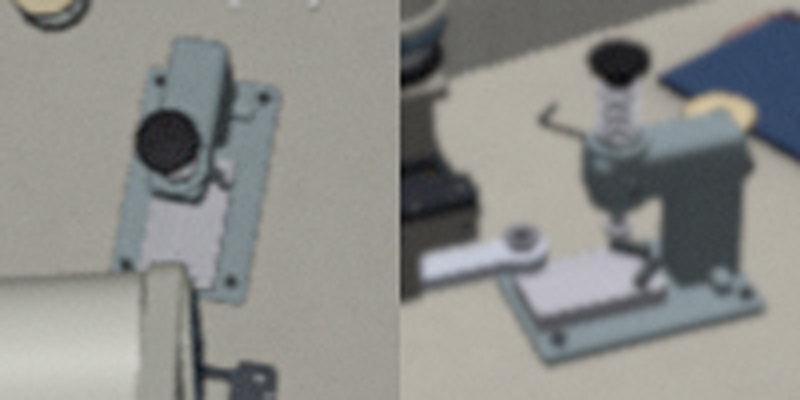

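Scene: the lever is held level at the anvil mouth. I'll advance and lower it onto the anvil.

Call:
send_rows --plan '[{"jaw":0.1,"slide":[1.3,-0.2,0],"dr":[0,0,0]},{"jaw":0.1,"slide":[2.6,-0.4,-1],"dr":[0,0,0]},{"jaw":0.1,"slide":[2.6,-0.4,-2.2],"dr":[0,0,0]},{"jaw":0.1,"slide":[2.6,-0.4,-2.6],"dr":[0,0,0]},{"jaw":0.1,"slide":[2.6,-0.4,-2.8],"dr":[0,0,0]},{"jaw":0.1,"slide":[2.6,-0.4,-2.9],"dr":[0,0,0]},{"jaw":0.1,"slide":[2.6,-0.4,-2.9],"dr":[0,0,0]},{"jaw":0.1,"slide":[2.6,-0.4,-2.9],"dr":[0,0,0]}]'

```text
time_s: 5.0
tool_pos: [0.5075, 0.0227, 0.0339]
orientation: [0.0, 0.079, 0.997, 0.0]
ft_force: [0.1, 0.4, -1.0]
finger_gap: 0.0239
grasp_force: 24.8
```

Call:
send_rows --plan '[{"jaw":0.1,"slide":[0,0,-0.1],"dr":[0,0,0]},{"jaw":0.1,"slide":[0.8,-0.13,-0.1],"dr":[0,0,0]},{"jaw":0.1,"slide":[1.6,-0.26,-0.1],"dr":[0,0,0]},{"jaw":0.1,"slide":[2.4,-0.38,-0.1],"dr":[0,0,0]},{"jaw":0.1,"slide":[3.0,-0.48,-0.1],"dr":[0,0,0]},{"jaw":0.1,"slide":[3.6,-0.58,-0.1],"dr":[0,0,0]},{"jaw":0.1,"slide":[3.9,-0.62,-0.1],"dr":[0,0,0]},{"jaw":0.1,"slide":[3.9,-0.62,-0.1],"dr":[0,0,0]}]'

```text
time_s: 6.0
tool_pos: [0.5468, 0.0164, 0.0327]
orientation: [0.0, 0.079, 0.997, -0.0]
ft_force: [-0.8, -0.8, 1.3]
finger_gap: 0.0235
grasp_force: 24.8
```

Run:
```python
from h import *
s=get_image("scene")
c=s["frame"][175:235,235:325]
cv2.imwrite("pics/g3.png",cv2.resize(c,(720,480),interpolation=cv2.INTER_CUBIC))
```

```text
(no output)
```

View pics/g3.png

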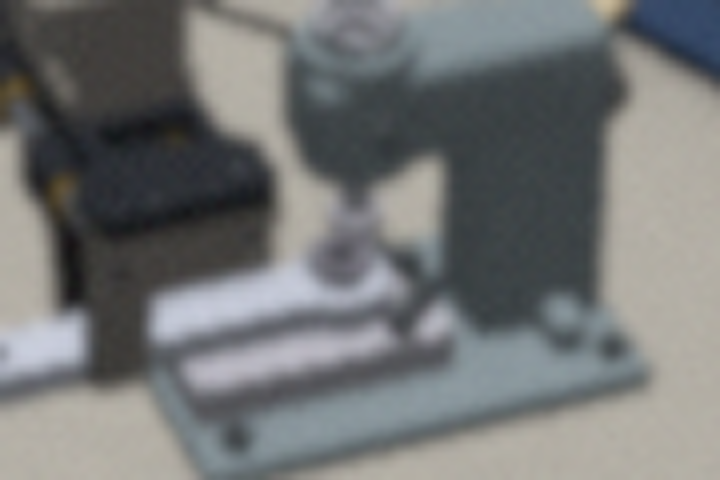

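The eye is on the anvil, with the bush (340,262) almost under the nose (350,215). I'll push on in small steps until the V resists.

Call:
send_rows --plan '[{"jaw":0.1,"slide":[0.15,-0.02,0],"dr":[0,0,0]},{"jaw":0.1,"slide":[0.3,-0.05,0],"dr":[0,0,0]},{"jaw":0.1,"slide":[0.3,-0.05,0],"dr":[0,0,0]}]'

```text
time_s: 6.42
tool_pos: [0.5489, 0.016, 0.0326]
orientation: [-0.0, 0.079, 0.997, 0.0]
ft_force: [-3.6, 1.2, 5.0]
finger_gap: 0.0235
grasp_force: 24.8
```

Call:
send_rows --plan '[{"jaw":0.1,"slide":[0.1,-0.02,0],"dr":[0,0,0]},{"jaw":0.1,"slide":[0.2,-0.03,0],"dr":[0,0,0]},{"jaw":0.1,"slide":[0.2,-0.03,0],"dr":[0,0,0]}]'

```text
time_s: 6.8
tool_pos: [0.5509, 0.0157, 0.0326]
orientation: [-0.0, 0.079, 0.997, -0.0]
ft_force: [-4.6, -0.2, 5.3]
finger_gap: 0.0237
grasp_force: 24.8
```

Call:
send_rows --plan '[{"jaw":0.1,"slide":[0.1,-0.02,0.05],"dr":[0,0,0]},{"jaw":0.1,"slide":[0.2,-0.03,0.05],"dr":[0,0,0]},{"jaw":0.1,"slide":[0.2,-0.03,0.05],"dr":[0,0,0]}]'

```text
time_s: 7.18
tool_pos: [0.552, 0.0156, 0.0328]
orientation: [-0.001, 0.079, 0.997, -0.0]
ft_force: [-7.3, 1.9, 5.2]
finger_gap: 0.0238
grasp_force: 24.8
```

Call:
send_rows --plan '[{"jaw":0.1,"slide":[0.1,-0.02,0.05],"dr":[0,0,0]},{"jaw":0.1,"slide":[0.2,-0.03,0.05],"dr":[0,0,0]},{"jaw":0.1,"slide":[0.2,-0.03,0.05],"dr":[0,0,0]}]'

```text
time_s: 7.55
tool_pos: [0.5521, 0.0154, 0.0327]
orientation: [-0.003, 0.08, 0.997, -0.0]
ft_force: [-10.9, 3.5, 5.5]
finger_gap: 0.0237
grasp_force: 24.8
```

Firm stop in the V: 11 N along the push and under 2 N sideways. I'll ease off, open and check.

Call:
send_rows --plan '[{"jaw":0.1,"slide":[-0.2,0.03,0.03],"dr":[0,0,0]},{"jaw":0.1,"slide":[-0.2,0.03,0.05],"dr":[0,0,0]},{"jaw":0.35,"slide":[-0.2,0.03,0.05],"dr":[0,0,0]},{"jaw":0.45,"slide":[-0.2,0.03,0.05],"dr":[0,0,0]},{"jaw":0.5,"slide":[-0.2,0.03,0.05],"dr":[0,0,0]}]'

```text
time_s: 8.18
tool_pos: [0.5541, 0.0153, 0.0343]
orientation: [0.001, 0.079, 0.997, 0.0]
ft_force: [0.2, -0.2, -0.5]
finger_gap: 0.0459
grasp_force: 0.0
```

Call:
send_rows --plan '[{"jaw":0.5,"slide":[-0.2,0,2],"dr":[0,0,0]},{"jaw":0.5,"slide":[-2,0,6],"dr":[0,0,0]},{"jaw":0.3,"slide":[-4,0,12],"dr":[0,0,0]},{"jaw":0.1,"slide":[-4,0,18],"dr":[0,0,0]},{"jaw":0,"slide":[-4,0,23],"dr":[0,0,0]},{"jaw":0,"slide":[-4,0,23],"dr":[0,0,0]}]'

```text
time_s: 8.93
tool_pos: [0.5159, 0.0154, 0.2685]
orientation: [0.004, 0.079, 0.997, 0.0]
ft_force: [-0.1, -0.4, -0.6]
finger_gap: 0.008
grasp_force: 0.0
```

Run:
```python
from h import *
print(get_obs()["tool_pos"],get_obs()["ft_force"])
s=get_image("scene")
c=s["frame"][150:240,225:325]
cv2.imwrite("pics/g4.png",cv2.resize(c,(667,600),interpolation=cv2.INTER_CUBIC))
p=(.640,.001,-.159)
print(proj(s,tf(p,[(0,0,.03),(-.128,0,.044),(0,0,.05)])).round(1))
print("knob",tf(p,[(0,0,.212)]))
```

```text
[0.51589884 0.01536788 0.26850314] [-0.11655778 -0.35377473 -0.63000575]
[[278.9 212. ]
 [236.1 218.5]
 [278.9 206.4]]
knob [[0.64  0.001 0.212]]
```

View pics/g4.png

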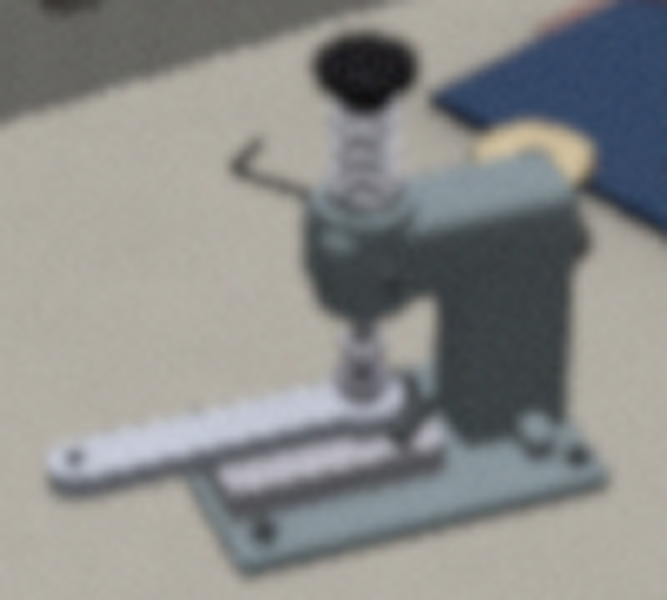

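The lever lies flat in the V, with the bush right under the nose at (360,375). I'll move above the knob.

Call:
send_rows --plan '[{"jaw":0,"slide":[5,-0.5,0],"dr":[0,0,0]},{"jaw":0,"slide":[10,-1.2,0],"dr":[0,0,0]},{"jaw":0,"slide":[12.4,-1.4,-2],"dr":[0,0,0]},{"jaw":0,"slide":[12.4,-1.4,-4],"dr":[0,0,0]},{"jaw":0,"slide":[12.4,-1.4,-4.8],"dr":[0,0,0]},{"jaw":0,"slide":[12.4,-1.4,-5],"dr":[0,0,0]},{"jaw":0,"slide":[12.4,-1.4,-5],"dr":[0,0,0]}]'

```text
time_s: 9.85
tool_pos: [0.6373, 0.0014, 0.2144]
orientation: [0.0, 0.079, 0.997, 0.0]
ft_force: [0.2, 0.2, 0.2]
finger_gap: 0.0004
grasp_force: 0.0
```

Call:
send_rows --plan '[{"jaw":0,"slide":[0.2,0,-0.2],"dr":[0,0,0]},{"jaw":0,"slide":[0.2,0,-0.4],"dr":[0,0,0]},{"jaw":0,"slide":[0.2,0,-0.55],"dr":[0,0,0]},{"jaw":0,"slide":[0.2,0,-0.7],"dr":[0,0,0]},{"jaw":0,"slide":[0.2,0,-0.85],"dr":[0,0,0]},{"jaw":0,"slide":[0.2,0,-1.0],"dr":[0,0,0]},{"jaw":0,"slide":[0.2,0,-1.0],"dr":[0,0,0]}]'

```text
time_s: 10.72
tool_pos: [0.6395, 0.0014, 0.2041]
orientation: [0.0, 0.079, 0.997, -0.0]
ft_force: [2.5, -0.2, 2.6]
finger_gap: 0.0004
grasp_force: 1.6
```

Call:
send_rows --plan '[{"jaw":0,"slide":[0,0,-0.15],"dr":[0,0,0]},{"jaw":0,"slide":[0,0,-0.3],"dr":[0,0,0]},{"jaw":0,"slide":[0,0,-0.4],"dr":[0,0,0]},{"jaw":0,"slide":[0,0,-0.4],"dr":[0,0,0]}]'

```text
time_s: 11.22
tool_pos: [0.6394, 0.0014, 0.2004]
orientation: [0.0, 0.079, 0.997, 0.0]
ft_force: [3.0, 0.7, 5.7]
finger_gap: 0.0003
grasp_force: 3.0
```

Call:
send_rows --plan '[{"jaw":0,"slide":[0,0,-0.1],"dr":[0,0,0]},{"jaw":0,"slide":[0,0,-0.2],"dr":[0,0,0]},{"jaw":0,"slide":[0,0,-0.2],"dr":[0,0,0]}]'

```text
time_s: 11.6
tool_pos: [0.6395, 0.0014, 0.1989]
orientation: [0.0, 0.079, 0.997, 0.0]
ft_force: [0.7, 0.2, 9.2]
finger_gap: 0.0002
grasp_force: 4.8
```

Call:
send_rows --plan '[{"jaw":0,"slide":[0,0,-0.1],"dr":[0,0,0]},{"jaw":0,"slide":[0,0,-0.2],"dr":[0,0,0]},{"jaw":0,"slide":[0,0,-0.3],"dr":[0,0,0]},{"jaw":0,"slide":[0,0,-0.3],"dr":[0,0,0]}]'

```text
time_s: 12.1
tool_pos: [0.6395, 0.0014, 0.196]
orientation: [0.0, 0.079, 0.997, 0.0]
ft_force: [0.8, -0.2, 9.8]
finger_gap: 0.0003
grasp_force: 4.9
```

Call:
send_rows --plan '[{"jaw":0,"slide":[0,0,-0.05],"dr":[0,0,0]},{"jaw":0,"slide":[0,0,-0.1],"dr":[0,0,0]},{"jaw":0,"slide":[0,0,-0.1],"dr":[0,0,0]}]'

```text
time_s: 12.48
tool_pos: [0.6395, 0.0014, 0.195]
orientation: [0.0, 0.079, 0.997, 0.0]
ft_force: [-0.1, 0.7, 10.4]
finger_gap: 0.0006
grasp_force: 5.1
```

Call:
send_rows --plan '[{"jaw":0,"slide":[0,0,-0.05],"dr":[0,0,0]},{"jaw":0,"slide":[0,0,-0.1],"dr":[0,0,0]},{"jaw":0,"slide":[0,0,-0.1],"dr":[0,0,0]}]'

```text
time_s: 12.85
tool_pos: [0.6395, 0.0014, 0.1941]
orientation: [0.0, 0.079, 0.997, 0.0]
ft_force: [0.3, 0.6, 10.3]
finger_gap: 0.0006
grasp_force: 5.1
```

Call:
send_rows --plan '[{"jaw":0,"slide":[0,0,-0.04],"dr":[0,0,0]},{"jaw":0,"slide":[0,0,-0.08],"dr":[0,0,0]},{"jaw":0,"slide":[0,0,-0.08],"dr":[0,0,0]}]'

```text
time_s: 13.22
tool_pos: [0.6395, 0.0014, 0.1936]
orientation: [0.0, 0.079, 0.997, 0.0]
ft_force: [-0.9, 0.9, 13.9]
finger_gap: 0.0004
grasp_force: 6.4
```

Firm stop reached at 13.9 N, so the steps get finer now.

Call:
send_rows --plan '[{"jaw":0,"slide":[0,0,-0.02],"dr":[0,0,0]},{"jaw":0,"slide":[0,0,-0.05],"dr":[0,0,0]},{"jaw":0,"slide":[0,0,-0.05],"dr":[0,0,0]}]'

```text
time_s: 13.6
tool_pos: [0.6396, 0.0014, 0.1934]
orientation: [0.001, 0.079, 0.997, 0.0]
ft_force: [-1.2, 0.1, 14.8]
finger_gap: 0.0004
grasp_force: 7.3
```

Call:
send_rows --plan '[{"jaw":0,"slide":[0,0,-0.03],"dr":[0,0,0]},{"jaw":0,"slide":[0,0,-0.06],"dr":[0,0,0]},{"jaw":0,"slide":[0,0,-0.06],"dr":[0,0,0]}]'

```text
time_s: 13.98
tool_pos: [0.6396, 0.0014, 0.1931]
orientation: [0.001, 0.079, 0.997, 0.0]
ft_force: [-2.5, 0.1, 16.9]
finger_gap: 0.0003
grasp_force: 8.4
```

Call:
send_rows --plan '[{"jaw":0,"slide":[0,0,-0.02],"dr":[0,0,0]},{"jaw":0,"slide":[0,0,-0.02],"dr":[0,0,0]},{"jaw":0,"slide":[0,0,-0.02],"dr":[0,0,0]},{"jaw":0,"slide":[0,0,-0.02],"dr":[0,0,0]}]'

```text
time_s: 14.48
tool_pos: [0.6396, 0.0014, 0.193]
orientation: [0.001, 0.079, 0.997, 0.0]
ft_force: [-2.2, 0.1, 17.7]
finger_gap: 0.0004
grasp_force: 8.7
```

Seated at 17.7 N. I'll let the ram rise slowly and retreat.

Call:
send_rows --plan '[{"jaw":0,"slide":[0,0,0.2],"dr":[0,0,0]},{"jaw":0,"slide":[0,0,0.6],"dr":[0,0,0]},{"jaw":0,"slide":[0,0,1.1],"dr":[0,0,0]},{"jaw":0,"slide":[0,0,1.6],"dr":[0,0,0]},{"jaw":0,"slide":[0,0,2.2],"dr":[0,0,0]},{"jaw":0,"slide":[0,0,4],"dr":[0,0,0]},{"jaw":0,"slide":[0,0,7],"dr":[0,0,0]}]'

```text
time_s: 15.35
tool_pos: [0.6378, 0.0014, 0.2609]
orientation: [-0.002, 0.079, 0.997, -0.0]
ft_force: [0.4, 0.5, 0.1]
finger_gap: 0.0006
grasp_force: 0.0
```

Call:
send_rows --plan '[{"jaw":0,"slide":[-5,0,1],"dr":[0,0,0]},{"jaw":0,"slide":[-10,4,1],"dr":[0,0,0]},{"jaw":0,"slide":[-12,9,1],"dr":[0,0,0]},{"jaw":0,"slide":[-14,14,1],"dr":[0,0,0]},{"jaw":0,"slide":[-14,14,1],"dr":[0,0,0]}]'

```text
time_s: 15.98
tool_pos: [0.4975, 0.1438, 0.2717]
orientation: [-0.0, 0.078, 0.997, 0.0]
ft_force: [-0.3, -0.7, 0.6]
finger_gap: 0.0004
grasp_force: 0.0
```

Run:
```python
from h import *
s,t=get_image("scene"),get_image("top")
b=t["frame"][140:240,195:295];c=s["frame"][145:245,225:325]
cv2.imwrite("pics/g5.png",cv2.resize(np.hstack([b,c]),(800,400),interpolation=cv2.INTER_CUBIC))
```

```text
(no output)
```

View pics/g5.png

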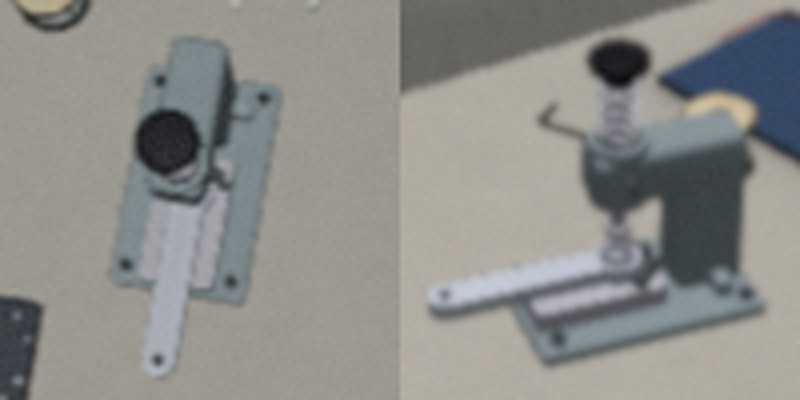

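The knob is back up at (618,62), the flange lies flat at (618,255), and the arm is in the V. I'm handing the job in.

```bash
python3 -c "
from plant import *
print(finish_job())"
```

```text
the job is handed in; nothing more can be done
None
```

The job is handed in: I slid the left lever arm into the V, seated its bush with a 17.7 N push at the firm stop, and let the ram back up; the last picture shows the flange flat and the arm lying in the V, but the hand-in returned no verdict.

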